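Set the saucepan on the heating ring, fit the hob's knob and hold it pressed

TASK

Get the sampling counter's hob ready: take hold of the saucepan, slide it across the hob without lifting it until it stands centred on the heating zone (the double circle with a cross in the middle), and let go of it. Then take the loose control knob from the counter, turn it so that its flat-sided socket matches the D-shaped stem on the hob, push it fully onto the stem and press it right in against its spring; finish while still gripping the knob and keeping it pressed in. Leave the other things on the counter where they are.

Things in the scene. Friction and masses are not known exactly. Their poses are not given: they have to be found in the camera images.
- pan_mid (a point): Steel saucepan, 118 mm across at the rim (104 mm at its base), 66 mm tall, wall 4 mm, 0.3 to 0.6 kg, standing on the hob's black top (50 mm above the counter). This point is on the pan's axis, 33 mm above its underside. Its straight handle points along the pan's own -x axis, roughly towards the robot.
- pan_grip (a point): Point in the pan's black bar handle, the place to pinch it from above: the bar is 20 mm wide (across, the pan's y), 14 mm thick (z) and 120 mm long (along the pan's x), level, from 78 to 198 mm from the pan's axis; this point is 120 mm from the axis and 52 mm above the pan's underside (102 mm above the counter). Axes as the pan's.
- heat_mid (a point): Centre of the heating zone printed on the hob's black top, 50 mm above the counter: two concentric white circles (140 mm and 74 mm across) with a small cross in the middle. z up. The pan belongs here, its base inside the larger circle; this zone is sometimes left, sometimes right of the resting place.
- rest_mid (a point): Centre of the resting place on the hob's black top: one broken (dashed) white circle 140 mm across, 180 mm from the heating zone, on the same level. The pan starts here.
- hob: Table-top hob fixed to the counter, a flat box 240 x 520 mm, 50 mm tall, long side (its y) across in front of the robot. Origin at the centre of its underside. The black top with the two zones takes the left part, the bare metal control deck with the stem the right end (its -y end); both are level, 50 mm above the counter.
- stem_tip (a point): Centre of the top end of the control stem on the hob's metal deck: an upright shaft 14 mm across standing 26 mm out of the deck, with one flat planed along it, 2 mm from the axis: a D in section. z points up along the shaft; the flat faces the shaft's own +x axis. The point sinks with the stem when it is pressed.
- valve: Fixed collar round the stem, 42 mm across, 2 mm high; origin on the stem's axis, on the deck. A dark pointed mark printed on the deck, 30 to 50 mm from the axis, lies in the direction that the stem's flat faces (the collar's +x; z up).
- stem (a joint): How far the stem is pressed in, m: 0 = out, 0.006 = right in, at its stop. Spring: it begins to sink at 4 N and takes 10 N at the stop; it comes back when released. It does not turn.
- knob_mid (a point): Loose black control knob standing on the counter right of the hob, socket down. This point: on its axis, 18 mm up (half its height). A round skirt 50 mm across, 6 mm thick, at the bottom carries a grip bar 22 mm wide (knob's y), 30 mm tall, from x = -22 mm to a pointed nose at +34 mm; flat sides to +26 mm; a white line on top at the nose end. Pinch the bar's flat sides from above. 60 g.
- knob_socket (a point): Centre of the D socket's mouth, middle of the knob's underside; its flat is on the nose side (+x), so the nose must point as the stem's flat faces, within 0.1 rad. 18 mm deep, 0.7 to 0.9 mm play all round; except at the flat, a sloped mouth takes in 1.4 mm more. Fully on, this point lies 18 mm below the stem's tip: 8 mm above the deck with the stem out, 2 mm with it pressed right in.
- knob_nose (a point): Point of the knob's nose, 34 mm from its axis along the knob's +x, 21 mm above its underside.
- tub_low: clear plastic tub of banana chips, lid 125 x 165 mm, 68 mm tall, standing on the counter right of the hob; another tub stands on it; origin at the centre of its underside
- tub_high: the same kind of tub, standing on the first
- tub_left: a third such tub, on the counter left of the hob
- oil: oil bottle, 64 mm across, 210 mm tall, behind the hob; origin at the centre of its underside
- jar: glass jar with metal lid, 68 mm across, 95 mm tall, at the right; origin at the centre of its underside
- tasting_cup: small open paper cup, 64 mm across, 60 mm tall, between the robot and the knob; origin at the centre of its underside
- spoon: wooden spoon 240 mm long lying on the counter at the left, in front of the hob's left end
There are look-alikes about, which are no part of the job. Leave any turquoise look-alike of the part that bears knob_mid alone.

How it is judged:
By the outcome, as a careful person would: the job done as asked, in the order asked, and still so for the second after the job is handed in, while the arm keeps its last pose, push and grip.
It also fails if it takes over 58 s, if anything falls off the work surface, if the arm or the gripper's body presses on something with over 40 N, if the wrist force passes 120 N, or if a joint passes its speed limit or range.

ROBOT

A 6-joint arm with a two-finger parallel gripper is mounted at the origin on the work surface. World frame = base frame: x ahead of the robot, y to its left, z up, the work surface at z = 0. Lengths are in mm, angles in rad, forces in N, time in s.
With the tool pointing down it reaches from about 275 to 750 mm from the base axis. Payload 10.2 kg.
Tool frame: the origin (TCP) lies midway between the tips of the shut fingers; the grasp point (between the pads) lies 19 mm behind it; z points along the fingers, y is the direction in which the jaws open and shut (so a half turn about z gives the same grasp; the last joint's range is limited). The gripper opens to 85 mm and grips with 20 to 120 N. Pads are 22 mm wide; open, the fingers measure 114 mm over their backs; the gripper's body (76 mm by 85 mm) begins 54 mm behind the grasp point. The pads swing forward as they close: fully open they stand 13 mm farther back than shut.
Start: joints at [-1.387, 0.313, 1.498, -0, 1.331, -0.223], TCP at [207.716, -482.167, 231.294] pointing down, gripper open.
Joint ranges: [-2.94, 2.94], [-0.97, 2.17], [0.19, 2.56], [-1.23, 4.37], [0.02, 3.11], [-2.88, 2.88]. Speed limits (rad/s): [2.39, 2.39, 3.01, 3.14, 3.14, 3.14].

INTERFACE

Orientations are given as a unit quaternion [w, x, y, z].
In Python, from rig import sense, optics, ctrl gives the robot as it stands.
- The arm moves only by the tool play_rows, never from a script. Its argument "plan" is a list of rows, each a list of 7 numbers: the shift along the world's x, y, z in mm, then the turn, a rotation vector about the world's x, y, z in rad, then the opening, from -1 (shut) to 1 (fully open), so that 0 is half open. A call has 1 to 5 rows; each row shifts and turns the pose as measured when the row begins; what a row does not reach is not made up. A row lasts 1/12 s, in which the tool goes at most 41.7 mm and 7.16 degrees, less where a joint would pass 70% of its speed; a pose out of reach is approached as far as the arm can. A call is refused whole if a number of a shift passes 41.7 or a number of a turn 0.125, either way. A call with a gripper value outside its range is refused whole. The fingers move at their own pace and stop on an object; "grip_force" is the grip in N (left out, the last holds). Time passes only in rows, so rows that do not move let the fingers close. It gives the time, the measured TCP pose, the force and the opening at its end, in the units of the state.
- sense(): the state, without advancing time (a new reading comes with each control period).
- optics.capture(name): name is "side" or "top" or "wrist"; returns a dict with "img" (384x512x3 uint8, blue, green, red), "fx", "fy", "cx", "cy" (pixels), "world_to_cam" (4x4, takes a point from world to camera coordinates). Camera axes: x right, y up, looking along -z (the intrinsics and any distortion apply to the point x, -y, -z); pixel columns grow to the right and rows downward; lengths in mm; the calibration is good to about 2 mm. A picture is of the moment at which its call begins. There is no depth.
- ctrl.finish_job(): hands the job in, once; it reports no verdict.
The state is a dict: "time_s": time; "joints": joint angles; "dq": joint speeds; "tau": joint torques, N m; "eef_pos": TCP position; "ee_rot": TCP orientation; "force": force on the tool from outside, world axes, zero at the start; "wrist_torque": the same for the moment, N m; "grip_width": opening from 0.0 (shut) to 1.0 (fully open).
Only numpy, scipy, OpenCV 4.12 (cv2) and the standard library are available. Lean on these libraries where they do the work, as an engineer would, in place of code of your own. Each camera call takes 0.05 s, during which the arm holds its last target. There are 200 camera calls.

## Working session

There is one attempt and no reset: what is moved stays moved. The work goes in short steps, Python scripts to look and compute and a tool call to move; the robot and the scene stay as the last step left them, time stands still between calls to the robot, and variables do not carry over. Pictures are saved under pics/ and viewed, about 8 in all and at most 12, crops included, and the job is handed in when it is done.

Besides the shell and the picture viewer there is one more tool, called after "Call:" by a JSON object that holds its "fn" and its "kwargs". play_rows: Moves the arm, as the interface text tells. Its arguments: {"type":"object","properties":{"plan":{"type":"array"},"grip_force":{"type":"number"}},"required":["plan"]}

```bash
ls; mkdir -p pics; cat > h.py <<'E'
import numpy as np, cv2
from rig import sense, optics, ctrl
def cap(n):
    c=optics.capture(n); c['n']=n; return c
def proj(c,P):
    p=np.array(c['world_to_cam'])@np.append(P,1.); x,y,z=p[0],-p[1],-p[2]
    return np.array([c['fx']*x/z+c['cx'],c['fy']*y/z+c['cy']])
def ray(c,uv):
    M=np.array(c['world_to_cam']);R=M[:3,:3];t=M[:3,3]
    d=np.array([(uv[0]-c['cx'])/c['fx'],-(uv[1]-c['cy'])/c['fy'],-1.])
    return -R.T@t, R.T@d
def onz(c,uv,z):
    o,d=ray(c,uv); return o+d*(z-o[2])/d[2]
E
python3 - <<'E'
from h import *
s=sense();print(s)
a=[cap(n) for n in('side','top','wrist')]
for c in a: print(c['n'],{k:v for k,v in c.items() if k not in('img','n','world_to_cam')},np.round(ray(c,(256,192)),2))
import pickle;pickle.dump(a,open('a.pkl','wb'))
for c in a: cv2.imwrite(f"pics/{c['n']}0.png",cv2.resize(c['img'],(800,600)))
E
```

```text
pics
{'time_s': 0.0, 'joints': array([-1.38740734e+00,  3.13458545e-01,  1.49843224e+00,  1.97614263e-06,
        1.33097568e+00, -2.23370425e-01]), 'dq': array([ 8.36124122e-04,  1.21645664e-03, -5.09940901e-05, -2.46533277e-03,
       -1.28497039e-03, -7.21666982e-04]), 'tau': array([ 1.04930044e-03, -4.12264717e+01, -2.59744245e+01, -1.05793977e-04,
        4.10244218e-03,  2.85900668e-06]), 'eef_pos': array([ 207.66552923, -481.91173638,  230.73251939]), 'ee_rot': array([-6.36759572e-04,  9.79389386e-01,  2.01980256e-01,  1.36908125e-05]), 'force': array([-0.7407009 , -0.42692885,  0.33688652]), 'wrist_torque': array([0.02223648, 0.01607556, 0.03574228]), 'grip_width': 1.0019636848781137}
side {'fx': 468.0731270116836, 'fy': 468.0731270116836, 'cx': 251.73213400993004, 'cy': 199.16126023511612} [[-3.93420e+02 -1.26065e+03  1.08097e+03]
 [ 5.20000e-01  6.90000e-01 -5.10000e-01]]
top {'fx': 380.7074332825988, 'fy': 380.7074332825988, 'cx': 254.76084060924697, 'cy': 191.09319254442005} [[ 4.44350e+02  5.97000e+00  1.31178e+03]
 [ 1.00000e-01  0.00000e+00 -9.90000e-01]]
wrist {'fx': 309.5202967881421, 'fy': 309.5202967881421, 'cx': 255.24209100441257, 'cy': 187.0608286868825} [[ 2.6975e+02 -4.5493e+02  3.7434e+02]
 [-2.6000e-01 -1.1000e-01 -9.6000e-01]]
```

View pics/top0.png

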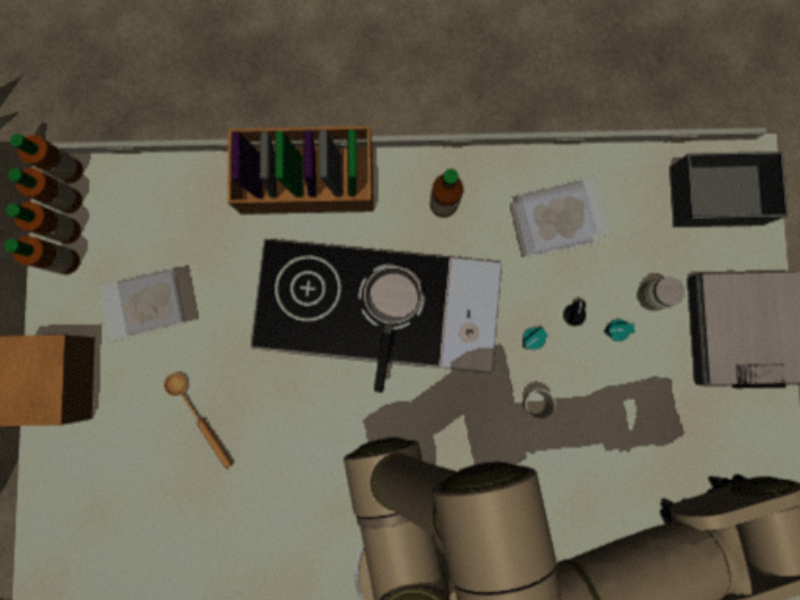

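View pics/side0.png

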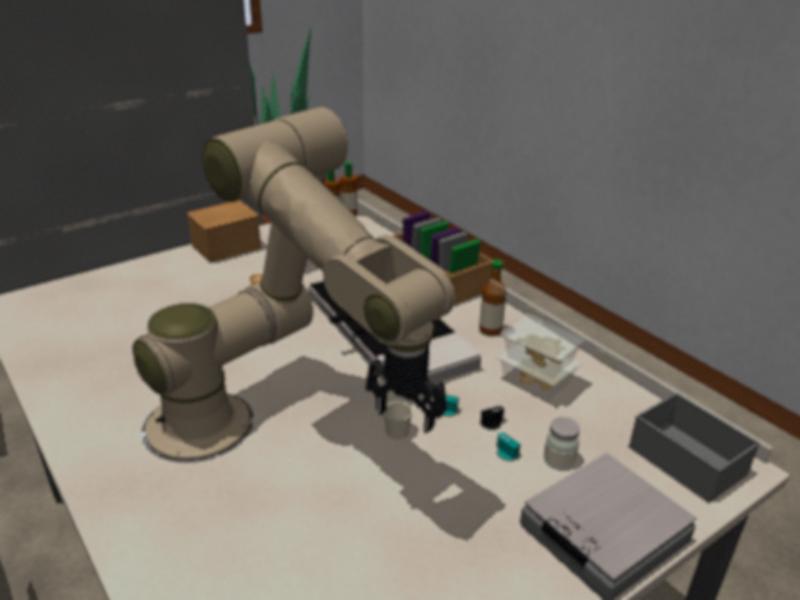

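Top view (800×600): heating zone with its cross at (308,288), pan on the dashed circle at (392,295) with the handle to (380,390), stem (469,331) with its mark at (468,314). Knob candidates: turquoise (535,338), black (575,312), turquoise (620,329). The black one fits the description, and the turquoise ones are the look-alikes. Next I measure and check an enlarged crop.

```bash
python3 - <<'E'
from h import *
import pickle
a=pickle.load(open('a.pkl','rb'));c=a[1];im=c['img'];k=1.5625
P=lambda u,v,z:np.round(onz(c,(u/k,v/k),z),1)
g=cv2.cvtColor(im,cv2.COLOR_BGR2GRAY)
# heating zone: bright pixels within a window, enclosing circle
def win(m,x0,x1,y0,y1):
    o=np.zeros_like(m);s=np.s_[int(y0/k):int(y1/k),int(x0/k):int(x1/k)];o[s]=m[s];return o
m=win((g>90).astype('uint8'),268,347,250,328)
pts=cv2.findNonZero(m);e=cv2.fitEllipse(cv2.convexHull(pts));print('heat ell',e,onz(c,e[0],50))
# knob black
m=win((g<45).astype('uint8'),555,600,290,330)
n,l,st,ce=cv2.connectedComponentsWithStats(m);print('knob',st,ce,[onz(c,q,20) for q in ce[1:]])
# hob black corners
m=win((g<60).astype('uint8'),240,460,230,375)
h=max(cv2.findContours(m,0,2)[0],key=cv2.contourArea)
r=cv2.minAreaRect(h);print('hob',[np.round(onz(c,q,50),0) for q in cv2.boxPoints(r)])
print('pan rim c',P(392,294,116),'handle end',P(380,389,109),'stem',P(469,331,76),'mark',P(468,314,50))
A=cv2.resize(im[155:245,265:415],(800,480),interpolation=cv2.INTER_CUBIC)
cv2.imwrite('pics/crop1.png',cv2.convertScaleAbs(A,alpha=1.5))
E
```

```text
heat ell ((196.42361450195312, 184.16641235351562), (41.174346923828125, 41.81027603149414), 51.87252426147461) [602.18384032 210.5154961   50.        ]
knob [[     0      0    512    384 196451]
 [   361    192     14     16    157]] [[255.41043314 191.49284554]
 [367.57324841 200.4522293 ]] [array([ 538.49005143, -365.90125682,   20.        ])]
hob [array([449., 333.,  50.]), array([713., 308.,  50.]), array([664., -95.,  50.]), array([403., -62.,  50.])]
pan rim c [577.7  27.5 116. ] handle end [387.7  55.1 109. ] stem [ 501.7 -130.1   76. ] mark [ 539.1 -132.    50. ]
```

View pics/crop1.png

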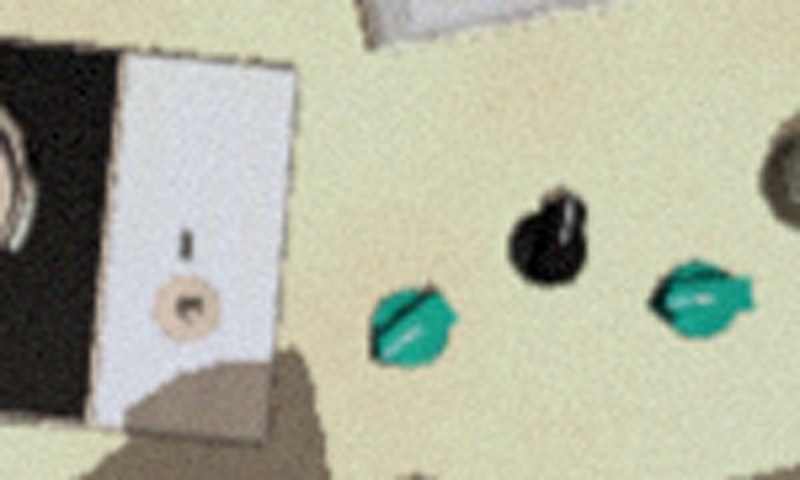

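The crop confirms the black knob at crop (548,245), with its nose and white line toward (570,200). The collar is at (187,308) and the mark at (187,244). The measured spacing of pan and zone (185 mm) fits the 180 mm given. I set out above the handle.

Call:
{"fn": "play_rows", "kwargs": {"plan": [[18, 37, 0, 0, 0, -0.045, 1], [18, 37, 0, 0, 0, -0.045, 1], [18, 37, 0, 0, 0, -0.045, 1], [18, 37, 0, 0, 0, -0.045, 1], [18, 37, 0, 0, 0, -0.045, 1]]}}

```text
time_s: 0.57
eef_pos: [295.4, -296.1, 228.0]
ee_rot: [-0.002, 0.997, 0.081, -0.001]
force: [0.2, 0.5, 0.2]
grip_width: 0.997
```

Call:
{"fn": "play_rows", "kwargs": {"plan": [[18, 37, 0, 0, 0, -0.045, 1], [18, 37, 0, 0, 0, -0.045, 1], [18, 37, 0, 0, 0, -0.045, 1], [18, 37, 0, 0, 0, -0.045, 1], [18, 37, 0, 0, 0, -0.045, 1]]}}

```text
time_s: 0.98
eef_pos: [383.8, -107.3, 228.0]
ee_rot: [-0.002, 0.999, -0.038, -0.0]
force: [1.1, -0.6, 0.4]
grip_width: 1.0
```

Call:
{"fn": "play_rows", "kwargs": {"plan": [[18, 36, 0, 0, 0, -0.045, 1], [18, 36, 0, 0, 0, -0.045, 1], [10, 20, 0, 0, 0, 0, 1], [0, 0, 0, 0, 0, 0, 1]]}}

```text
time_s: 1.32
eef_pos: [431.4, -5.4, 228.0]
ee_rot: [-0.002, 0.996, -0.084, 0.0]
force: [-0.3, -1.0, 0.5]
grip_width: 1.003
```

```bash
python3 - <<'E'
from h import *
s=sense();print(s['eef_pos'],s['ee_rot'],s['joints'],s['time_s'])
a=[cap(n) for n in('top','wrist')]
import pickle;pickle.dump(a,open('b.pkl','wb'))
A=cv2.convertScaleAbs(a[1]['img'],alpha=1.4)
B=cv2.convertScaleAbs(a[0]['img'],alpha=1.4)[140:300,140:330]
cv2.imwrite('pics/w1.png',np.hstack([A,cv2.resize(B,(288,243)).repeat(1,0)[:0].reshape(0,288,3) if 0 else np.vstack([cv2.resize(B,(288,243)),np.zeros((141,288,3),'uint8')])]))
E
```

```text
[431.35499288  -5.44045681 227.97368163] [-2.44792974e-03  9.96482430e-01 -8.37648503e-02  4.73120233e-04] [-0.2886488   0.10667744  1.76332356  0.00521769  1.27166462  1.44833649] 1.3167
```

View pics/w1.png

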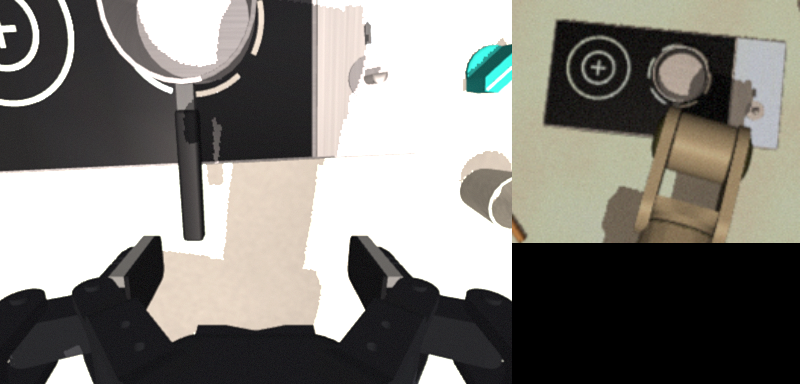

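Wrist view: the handle bar runs from (187,110) to its free end at (193,239). The pan's base circle, the dashed ring and the heating cross (3,35) are also in view. I compute the grip point.

```bash
python3 - <<'E'
from h import *
import pickle
t,c=pickle.load(open('b.pkl','rb'))
A=onz(c,(187,110),109);B=onz(c,(193.5,239),109)
print('bar near',A,'end',B,'len',np.linalg.norm(A-B))
u=(A-B)/np.linalg.norm(A-B);print('yaw',np.arctan2(u[1],u[0]),'axis',B+198*u,'grip',B+78*u)
print('cross',onz(c,(3,35),50),'stem~',onz(c,(376,76),76))
g=cv2.cvtColor(t['img'],6)
for n,(x0,x1,y0,y1) in {'heat':(176,220,163,206)}.items():
    m=np.zeros_like(g);m[y0:y1,x0:x1]=(g>90)[y0:y1,x0:x1]
    e=cv2.fitEllipse(cv2.convexHull(cv2.findNonZero(m)));print(n,e,onz(t,e[0],50))
E
```

```text
bar near [500.18274158  39.59922108 109.        ] end [386.31179464  59.76514588 109.        ] len 115.64279951775622
yaw -0.17527725751652545 axis [581.27808384  25.23767744 109.        ] grip [463.11669645  46.16341589 109.        ]
cross [597.81656377 209.76221767  50.        ] stem~ [ 501.02309515 -127.59303037   76.        ]
heat ((196.43016052246094, 184.21151733398438), (41.02997589111328, 41.66783905029297), 63.66413497924805) [602.03147983 210.49407929  50.        ]
```

Call:
{"fn": "play_rows", "kwargs": {"plan": [[15, 25, -10, 0, 0, 0, 0.6], [15, 25, -10, 0, 0, 0, 0.6], [2, 4, -35, 0, 0, 0, 0.2], [0, 0, -35, 0, 0, 0, 0.2], [0, 0, -25, 0, 0, 0, 0.2]]}}

```text
time_s: 1.83
eef_pos: [465.7, 41.4, 114.3]
ee_rot: [-0.001, 0.996, -0.088, 0.007]
force: [1.0, 0.2, 0.3]
grip_width: 0.602
```

```bash
python3 - <<'E'
from h import *
s=sense();print(s['eef_pos'],s['ee_rot'],s['force'])
c=cap('wrist');import pickle;pickle.dump(c,open('c.pkl','wb'))
cv2.imwrite('pics/w2.png',c['img'])
E
```

```text
[465.74777355  41.38479179 114.30911794] [-5.24355053e-04  9.96075348e-01 -8.82324707e-02  6.97547456e-03] [1.00066731 0.23209356 0.30442924]
```

View pics/w2.png

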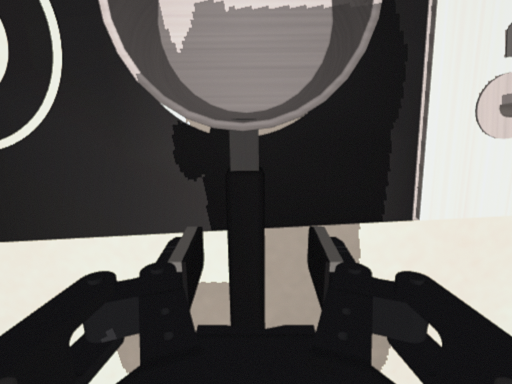

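The bar (columns 228–265) lies between the fingers (mid 254), so I shift about 4 mm to the left, go down and close.

Call:
{"fn": "play_rows", "kwargs": {"plan": [[-2, 4, -20, 0, 0, 0, 0.2], [0, 0, -11, 0, 0, 0, 0.0], [0, 0, 0, 0, 0, 0, -0.5], [0, 0, 0, 0, 0, 0, -1], [0, 0, 0, 0, 0, 0, -1]], "grip_force": 40}}

```text
time_s: 2.3
eef_pos: [460.5, 40.2, 79.9]
ee_rot: [-0.001, 0.996, -0.092, 0.002]
force: [0.1, 1.8, -3.4]
grip_width: 0.23
```

Call:
{"fn": "play_rows", "kwargs": {"plan": [[0, 0, 0, 0, 0, 0, -1], [0, 0, 0, 0, 0, 0, -1], [0, 0, 0, 0, 0, 0, -1]]}}

```text
time_s: 2.55
eef_pos: [461.1, 39.3, 82.1]
ee_rot: [-0.001, 0.996, -0.092, 0.003]
force: [-0.3, 2.1, -3.3]
grip_width: 0.23
```

```bash
python3 - <<'E'
from h import *
s=sense();print(s['eef_pos'],s['ee_rot'],s['force'],s['grip_width'],s['time_s'])
t=cap('top');w=cap('wrist')
g=cv2.cvtColor(t['img'],6)
# rim of pan from wrist: bottom arc
import pickle;pickle.dump((t,w),open('d.pkl','wb'))
A=cv2.convertScaleAbs(t['img'][150:240,160:310],alpha=1.4)
cv2.imwrite('pics/d.png',np.hstack([cv2.resize(A,(480,288)),cv2.resize(w['img'],(320,240),interpolation=3)[[*range(240)]+[0]*48]]))
E
```

```text
[461.11853138  39.3304471   82.0952776 ] [-5.59332064e-04  9.95755393e-01 -9.19972558e-02  2.71829029e-03] [-0.26286065  2.11362397 -3.29803845] 0.22982345393641926 2.55
```

View pics/d.png

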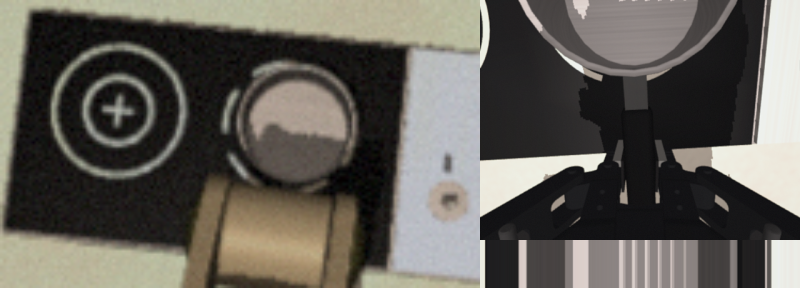

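The bar is gripped (19.5 mm opening) and the pan is still on the dashed circle, its rim centred at about crop (298,122). The tool carries 3 N downward, so I will ease it down slightly. First I measure the pan axis.

```bash
cat >> h.py <<'E'
def ringpts(g,ctr,rmin,rmax,a0,a1,rule):
    out=[]
    for a in np.radians(np.arange(a0,a1,4)):
        r=np.arange(rmin,rmax,.25);p=np.stack([ctr[0]+r*np.cos(a),ctr[1]+r*np.sin(a)],1).astype('f4')
        v=cv2.remap(g,p[None,:,0],p[None,:,1],1)[0].astype(float)
        d=np.gradient(cv2.GaussianBlur(v[:,None],(1,7),1.5)[:,0]);i=rule(d);out.append(p[i])
    return np.array(out)
def circ(pts):
    from scipy.optimize import least_squares
    f=lambda q:np.hypot(pts[:,0]-q[0],pts[:,1]-q[1])-q[2]
    r=least_squares(f,[*pts.mean(0),50],loss='soft_l1');return r.x,np.abs(f(r.x)).mean()
E
python3 - <<'E'
from h import *
import pickle
t,w=pickle.load(open('d.pkl','rb'))
g=cv2.cvtColor(t['img'],6)
# outer rim edge: bright->dark, upper half; lift to z=116, fit circle in world
p=ringpts(g,(253.1,188.1),14,21.5,180,375,np.argmin)
W=np.array([onz(t,q,116)[:2] for q in p]);print('top rim',circ(W))
g=cv2.cvtColor(w['img'],6)
# wrist: rim lower arc bright->dark going out
m=cv2.Canny(g,60,150)
p=ringpts(g,(248,0),90,160,40,82,np.argmin);p=np.vstack([p,ringpts(g,(248,0),90,160,100,145,np.argmin)])
W=np.array([onz(w,q,116)[:2] for q in p]);print('wrist rim',circ(W))
E
```

```text
top rim (array([587.71879834,  17.32780301,  49.89724797]), np.float64(3.9021308631028737))
wrist rim (array([575.74750483,  26.59994648,  56.78655317]), np.float64(0.9749575098799277))
```

Call:
{"fn": "play_rows", "kwargs": {"plan": [[0, 0, -2, 0, 0, 0, -1]]}}

```text
time_s: 2.73
eef_pos: [461.1, 39.5, 80.2]
ee_rot: [-0.001, 0.996, -0.092, 0.003]
force: [-1.4, 1.7, -2.6]
grip_width: 0.234
```

Call:
{"fn": "play_rows", "kwargs": {"plan": [[1.5, 10, 0, 0, 0, 0, -1], [2, 16, 0, 0, 0, 0, -1], [2.6, 20, 0, 0, 0, 0, -1], [2.6, 20, 0, 0, 0, 0, -1], [2.6, 20, 0, 0, 0, 0, -1]]}}

```text
time_s: 3.15
eef_pos: [472.8, 126.8, 79.7]
ee_rot: [0.0, 0.995, -0.097, 0.002]
force: [-1.2, -2.1, -2.7]
grip_width: 0.225
```

Call:
{"fn": "play_rows", "kwargs": {"plan": [[2.6, 20, 0, 0, 0, 0, -1], [2.6, 20, 0, 0, 0, 0, -1], [2.6, 20, 0, 0, 0, 0, -1], [2, 16, 0, 0, 0, 0, -1], [0, 0, 0, 0, 0, 0, -1]]}}

```text
time_s: 3.57
eef_pos: [482.8, 211.6, 79.4]
ee_rot: [0.001, 0.995, -0.098, 0.003]
force: [0.8, 1.9, -2.1]
grip_width: 0.228
```

```bash
python3 - <<'E'
from h import *
s=sense();print(s['eef_pos'],s['ee_rot'],s['force'],s['grip_width'],s['time_s'])
t=cap('top');w=cap('wrist')
import pickle;pickle.dump((t,w),open('e.pkl','wb'))
A=cv2.convertScaleAbs(t['img'][150:240,160:310],alpha=1.4)
cv2.imwrite('pics/e.png',np.vstack([cv2.resize(A,(512,307)),cv2.resize(w['img'],(512,384))[:290]]))
E
```

```text
[482.79933861 211.61437591  79.40102345] [ 5.15338086e-04  9.95182005e-01 -9.79942246e-02  3.10547301e-03] [ 0.75904702  1.93137641 -2.13865477] 0.22847824694703966 3.5667
```

View pics/e.png

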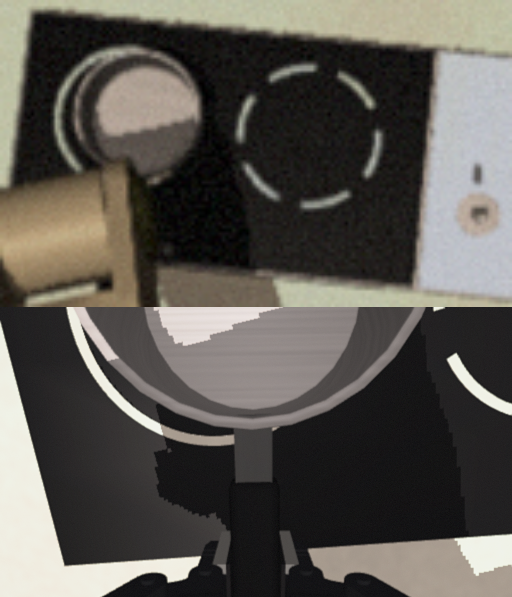

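The pan is nearly over the zone: the zone's circle still shows on its left (top crop x≈58, rim left edge 77, right edge 203). I compute the remaining offset.

```bash
python3 - <<'E'
from h import *
import pickle
from scipy.optimize import least_squares
t,w=pickle.load(open('e.pkl','rb'))
def fit(W,r):
    f=lambda q:np.hypot(W[:,0]-q[0],W[:,1]-q[1])-r
    s=least_squares(f,W.mean(0)+[60,0],loss='soft_l1');return s.x,np.abs(f(s.x)).mean()
print('top eye rim',onz(t,(201.0,184.),116),'zone',(602,210.4))
g=cv2.cvtColor(w['img'],6)
p=np.vstack([ringpts(g,(252,-40),140,200,50,82,np.argmin),ringpts(g,(252,-40),140,200,100,135,np.argmin)])
W=np.array([onz(w,q,116)[:2] for q in p]);print(fit(W,59),np.round(np.hypot(*(p-[252,-40]).T)))
# white arc in wrist: points read by eye from picture, outer edge
q=[(68,0),(84,48),(110,86),(150,122),(178,134)]
V=np.array([onz(w,x,50)[:2] for x in q]);print('zone wrist',fit(V,70.5),V)
# prev pan vs now in the wrist frame
t0,w0=pickle.load(open('d.pkl','rb'))
print('stem',onz(t,(160+478/3.413,150+213/3.413),52),'mark',onz(t,(160+477/3.413,150+174/3.413),50))
# dashed circle centre in top
g=cv2.cvtColor(t['img'],6);m=np.zeros_like(g);m[168:213,228:273]=(g>90)[168:213,228:273]
e=cv2.fitEllipse(cv2.convexHull(cv2.findNonZero(m)));print('rest',e,onz(t,e[0],50))
E
```

```text
top eye rim [594.16505336 185.29519855 116.        ] zone (602, 210.4)
(array([596.71544385, 199.51049596]), np.float64(0.8351209716269022)) [163. 162. 162. 162. 161. 161. 162. 162. 181. 184. 186. 188. 190. 191.
 192. 193. 193.]
zone wrist (array([602.74032765, 209.88699228]), np.float64(0.431281329481655)) [[614.99687255 279.86676406]
 [592.40450338 279.49063799]
 [571.89830249 272.21103284]
 [549.63586802 256.62802577]
 [540.33064832 243.25818592]]
stem [ 500.99110002 -132.34062471   52.        ] mark [ 538.99620977 -132.77477134   50.        ]
rest ((250.00393676757812, 189.50790405273438), (41.29212951660156, 41.504146575927734), 28.477188110351562) [580.61858782  31.69467621  50.        ]
```

```bash
python3 - <<'E'
from h import *
import pickle
from scipy.optimize import least_squares
t,w=pickle.load(open('e.pkl','rb'))
# clean eye-read rim outer edge points in wrist crop (bottom picture, full scale)
q=np.array([(120,54),(150,84),(190,110),(225,120),(285,119),(325,103),(370,68),(400,33),(422,0)],float)
W=np.array([onz(w,x,116)[:2] for x in q])
for r in (59,):
    f=lambda p:np.hypot(W[:,0]-p[0],W[:,1]-p[1])-r
    s=least_squares(f,[600,190]);print(s.x,np.round(f(s.x),1))
s2=circ(W);print(s2)
A=onz(w,(255.5,180),109);B=onz(w,(256,255),109);print('bar start',A,B)
g=cv2.cvtColor(t['img'],6)
for r in(178,182,186): print(r,g[r,174:226])
E
```

```text
[601.50972799 189.44925739] [-2.1 -0.9  0.7  1.1  1.4  0.6 -0.8 -1.2 -0.8]
(array([595.43903512, 189.6027733 ,  54.07207425]), np.float64(0.4577554150398121))
bar start [520.46835069 203.53112892 109.        ] [489.6472954  209.45048899 109.        ]
178 [ 16   9  39 112 100  43  13  26  78  57  30  21  24  24  35  91 113 119
 121 118 121 112 115 122 120 121 115 120 119 120 123 120 121 117 122 120
 118 119 117 114 113 118  99  99  54  13   0   1   5  12  10  17]
182 [  5  31 112 105  51  21  16  37  72  45  29  19  24  40  86 115 117 114
 119 115 120 117 115 117 115 118 117 120 121 116 124 113 120 118 118 118
 115 114 114 114 119 116 123 111  66  19   4  11  11   9  11  13]
186 [ 12  35 113  97  40  15  11  39 101  64  23  25  27  51  57  90 110 121
 122 121 121 121 122 121 120 119 123 119 118 120 118 116 102  96  99  97
  73  55  63  60  57  59  51  55  39  14   0   6   7   6  17  13]
```

All estimates now agree that the pan axis is at about (598,189); it had turned a little when gripped. The remaining shift is about (+4,+21).

Call:
{"fn": "play_rows", "kwargs": {"plan": [[1.5, 7, 0, 0, 0, 0, -1], [1.5, 8, 0, 0, 0, 0, -1], [1, 7, 0, 0, 0, 0, -1], [0, 0, 0, 0, 0, 0, -1]]}}

```text
time_s: 4.0
eef_pos: [486.9, 230.7, 79.5]
ee_rot: [0.002, 0.995, -0.101, 0.002]
force: [-0.1, -0.2, -2.6]
grip_width: 0.231
```

```bash
python3 - <<'E'
from h import *
s=sense();print(s['eef_pos'],s['ee_rot'],s['force'],s['grip_width'],s['time_s'])
t=cap('top');w=cap('wrist')
import pickle;pickle.dump((t,w),open('f.pkl','wb'))
g=cv2.cvtColor(t['img'],6)
for r in(178,182,186): print(r,g[r,174:222])
for c in (188,192,196,200): print(c,g[158:196,c])
A=cv2.convertScaleAbs(t['img'][155:215,165:265],alpha=1.4)
cv2.imwrite('pics/f.png',np.vstack([cv2.resize(A,(512,307),interpolation=2),w['img'][:290]]))
E
```

```text
[486.89793669 230.70327798  79.46504345] [ 0.00177196  0.99489062 -0.10091742  0.00227574] [-0.07894342 -0.16533615 -2.59827419] 0.23071593900507203 4.0
178 [  7  24  77  63  35  24  24  21  36  93 112 119 117 115 121 115 116 113
 114 116 118 117 119 121 117 119 123 121 119 117 123 120 111 116 114 119
 119 111  69  24  13  52  65  30  14  16  24  16]
182 [  7  38 100  63  33  24  22  25  53 109 122 118 118 123 117 115 114 119
 115 118 122 117 115 115 117 115 115 117 117 115 120 119 118 119 115  98
  75  76  72  37   7  16  63  81  49  17  13  19]
186 [ 11  22 100  81  40  21  23  25  51  60  91 113 119 117 119 118 118 121
 120 120 123 107  97  99  76  56  62  58  61  55  57  57  60  54  59  57
  58  52  35  20   9  21  64  65  26   7  13  19]
188 [  0  13  16  12  12  24  68  88  51  31  33  28  37  70 109 120 120 117
 119 120 121 118 119 118 117 117 118 123 119 119  96  63  55  55  60  47
  36  36]
192 [ 15  14  15  15  19  68  86  44  29  36  36  72 105 117 118 117 120 117
 119 121 114 112 118 117 115 118 122 116 120  98  62  58  59  59  61  60
  64  61]
196 [ 12  22  19  11  16  78  96  37  33  36  73  98 120 119 119 119 118 117
 118 121 119 116 112 116 115 120 118 121  97  67  59  59  60  62  62  60
  66  59]
200 [  7  13  15  18   9  22  78  92  40  37  65  98 112 116 116 113 114 117
 113 120 123 116 116 115 115 120 122  92  62  57  58  63  62  61  60  63
  62  63]
```

View pics/f.png

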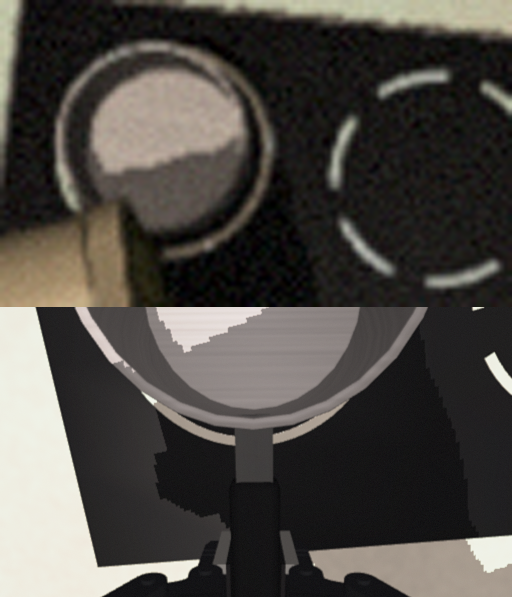

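```bash
python3 - <<'E'
from h import *
import pickle
from scipy.optimize import least_squares
t,w=pickle.load(open('f.pkl','rb'))
def fit(W,r):
    f=lambda p:np.hypot(W[:,0]-p[0],W[:,1]-p[1])-r
    s=least_squares(f,[600,200]);return s.x,np.round(f(s.x),1)
q=[(120,54),(150,84),(190,110),(225,120),(285,119),(325,103),(370,68),(400,33),(422,0)]
W=np.array([onz(w,x,116)[:2] for x in q]);print('rim wrist',fit(W,59))
print('top rim expected when centred',proj(t,(602.3,210.2,116)),'left/right',proj(t,(602.3,269.2,116)),proj(t,(602.3,151.2,116)),'top',proj(t,(661,210,116)))
print('ring right',proj(t,(602.3,140.2,50)))
g=cv2.cvtColor(w['img'],6)
# zone arc outer edge (white->dark) below the rim, right part and left part
p=[]
for c in list(range(160,232,6))+list(range(276,346,6)):
    col=g[90:150,c].astype(int);d=np.diff(col);  p.append((c,90+int(np.argmin(d))+.5, col.max()))
print(p)
V=np.array([onz(w,x[:2],50)[:2] for x in p]);print('zone wrist',fit(V,70.5))
E
```

```text
rim wrist (array([605.6887654 , 208.59504386]), array([-2.1, -0.9,  0.7,  1.1,  1.4,  0.6, -0.8, -1.2, -0.7]))
top rim expected when centred [193.1452036  181.61172059] left/right [174.57464617 181.98690434] [211.7300264  181.23624862] top [193.16372886 163.34015133]
ring right [217.43281049 183.70859549]
[(160, 104.5, np.int64(155)), (166, 109.5, np.int64(155)), (172, 114.5, np.int64(156)), (178, 118.5, np.int64(156)), (184, 121.5, np.int64(158)), (190, 125.5, np.int64(159)), (196, 127.5, np.int64(158)), (202, 130.5, np.int64(160)), (208, 132.5, np.int64(160)), (214, 134.5, np.int64(158)), (220, 135.5, np.int64(160)), (226, 137.5, np.int64(159)), (276, 135.5, np.int64(170)), (282, 134.5, np.int64(162)), (288, 132.5, np.int64(162)), (294, 130.5, np.int64(164)), (300, 128.5, np.int64(165)), (306, 125.5, np.int64(164)), (312, 121.5, np.int64(164)), (318, 118.5, np.int64(166)), (324, 114.5, np.int64(165)), (330, 109.5, np.int64(164)), (336, 104.5, np.int64(165)), (342, 99.5, np.int64(159))]
zone wrist (array([603.24287029, 210.93063094]), array([-0.1, -0.1,  0.1,  0.1, -0.2,  0.2, -0.2,  0.1, -0. ,  0.1, -0.2,
        0.2, -0.3,  0. , -0.1, -0. ,  0.2,  0.1, -0.2,  0.1,  0.1, -0.1,
       -0.1,  0.2]))
```

Call:
{"fn": "play_rows", "kwargs": {"plan": [[0, 3, -0.5, 0, 0, 0, -1], [0, 0, 0, 0, 0, 0, -1], [0, 0, 0, 0, 0, 0, -0.3], [0, 0, 0, 0, 0, 0, 0], [0, 0, 0, 0, 0, 0, 0]]}}

```text
time_s: 4.52
eef_pos: [487.5, 232.9, 79.6]
ee_rot: [0.002, 0.995, -0.101, 0.003]
force: [0.3, 0.5, 0.4]
grip_width: 0.497
```

Call:
{"fn": "play_rows", "kwargs": {"plan": [[0, 0, 25, 0, 0, 0, 0], [0, 0, 40, 0, 0, 0, 0.3], [0, 0, 40, 0, 0, 0, 0.3], [0, -39, 10, 0, 0, 0, 0.3], [0, -40, 10, 0, 0, 0, 0.3]]}}

```text
time_s: 4.93
eef_pos: [484.3, 156.3, 207.0]
ee_rot: [0.002, 0.995, -0.097, 0.0]
force: [0.7, -1.0, -0.8]
grip_width: 0.654
```

Call:
{"fn": "play_rows", "kwargs": {"plan": [[0, -41, 0, 0, 0, 0, 0.3], [0, -41, 0, 0, 0, 0, 0.3], [0, -41, 0, 0, 0, 0, 0.3], [0, -41, 0, 0, 0, 0, 0.3], [0, -41, 0, 0, 0, 0, 0.3]]}}

```text
time_s: 5.35
eef_pos: [483.9, -53.2, 212.2]
ee_rot: [0.002, 0.996, -0.094, 0.006]
force: [0.5, 0.1, -0.3]
grip_width: 0.648
```

Call:
{"fn": "play_rows", "kwargs": {"plan": [[0, -41, 0, 0, 0, -0.05, 0.3], [0, -41, 0, 0, 0, -0.05, 0.3], [0, -41, 0, 0, 0, -0.05, 0.3], [0, -41, 0, 0, 0, -0.05, 0.3], [0, -41, 0, 0, 0, -0.05, 0.3]]}}

```text
time_s: 5.77
eef_pos: [481.6, -261.7, 213.6]
ee_rot: [0.003, 0.975, -0.222, 0.007]
force: [1.1, -0.1, 0.2]
grip_width: 0.646
```

```bash
python3 - <<'E'
from h import *
s=sense();print(s['eef_pos'],s['ee_rot'],s['force'],s['grip_width'],s['time_s'])
t=cap('top');w=cap('wrist')
import pickle;pickle.dump((t,w),open('g.pkl','wb'))
A=cv2.convertScaleAbs(t['img'][155:235,165:300],alpha=1.4)
cv2.imwrite('pics/g.png',np.vstack([cv2.resize(A,(512,303),interpolation=2),w['img'][:290]]))
E
```

```text
[ 481.61450747 -261.69946684  213.60889416] [ 0.00308289  0.97498157 -0.22214489  0.00728577] [ 1.1328621  -0.11241778  0.19575876] 0.6461031500484736 5.7667
```

View pics/g.png

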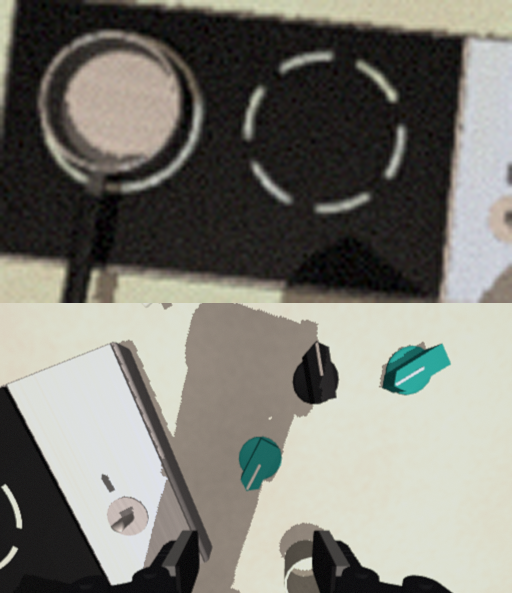

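The pan stands inside the zone's circle, released. In the wrist view (crop offset 303) the knob is at (316,78) with its white line from (318,41) to (322,73). The collar is at (127,213) and the mark's arrow at (107,180). I measure all of these.

```bash
cat >> h.py <<'E'
from scipy.spatial.transform import Rotation as Ro
def tool(s):
    q=s['ee_rot'];R=Ro.from_quat([q[1],q[2],q[3],q[0]]);M=R.as_matrix()
    psi=np.arctan2(M[1,0],M[0,0]); z=M[:,2]
    return psi, np.cross(z,[0,0,-1])  # yaw of tool x, rotvec that levels
E
python3 - <<'E'
from h import *
import pickle
t,w=pickle.load(open('g.pkl','rb'))
g=cv2.cvtColor(t['img'],6)
for r in(178,182):print(g[r,172:222])
print(g[158:206,193])
gw=cv2.cvtColor(w['img'],6);hsv=cv2.cvtColor(w['img'],40)
m=((gw<60)).astype('uint8');m[:,:280]=0;m[:,345:]=0;m[:30]=0;m[115:]=0
n,l,st,ce=cv2.connectedComponentsWithStats(m);i=1+st[1:,4].argmax();print(st[i],ce[i])
a=onz(w,(318,41),36);b=onz(w,(322,73),36);print('line',a,b,np.arctan2(*(a-b)[[1,0]]),np.linalg.norm(a-b))
# skirt: lower arc eye pts at z 6
l=l==i;ys,xs=np.nonzero(l);print('rows',[(y,xs[ys==y].min(),xs[ys==y].max()) for y in range(ys.min(),ys.max()+1,4)])
c=onz(w,(127.5,213),52);k=onz(w,(107,180),50);print('collar',c,'mark',k,np.arctan2(*(k-c)[[1,0]]))
print(tool(sense()))
cv2.imwrite('pics/g2.png',np.hstack([cv2.resize(w['img'][25:115,275:365],(400,400),interpolation=2),cv2.resize(w['img'][160:250,80:170],(400,400),interpolation=2)]))
E
```

```text
[  6  17  20  45  93  62  26  24  27  23  51 105 126 125 122 123 127 121
 125 120 127 124 124 125 126 127 123 126 129 126 128 125 122 129 126 126
 125 122 102 103  60  10  18  56  63  37  16  16  21  24]
[ 15  19  23  74  67  39  24  26  21  44  62 110 131 123 123 128 127 122
 122 123 126 122 124 122 123 121 127 125 122 125 126 126 121 118 123 125
 121 123 125 118  63  18   3  18  83  89  53  21  20  11]
[ 13  11  10  11  25  86 105  45  33  32  59  97 122 123 121 122 123 126
 126 123 124 120 123 124 122 125 123 129 126 133 125 128 125 125 134 132
 119  82  62  68  77  82  61  17  15  42  66  34]
[ 293   40   45   61 1830] [315.16174863  73.99453552]
line [ 567.53598134 -378.22103141   36.        ] [ 539.20472293 -370.33254658   36.        ] -0.27155921247720277 29.40898495451435
rows [(40, np.int64(319), np.int64(319)), (44, np.int64(311), np.int64(327)), (48, np.int64(308), np.int64(328)), (52, np.int64(304), np.int64(328)), (56, np.int64(303), np.int64(329)), (60, np.int64(301), np.int64(331)), (64, np.int64(297), np.int64(334)), (68, np.int64(295), np.int64(336)), (72, np.int64(294), np.int64(336)), (76, np.int64(293), np.int64(337)), (80, np.int64(293), np.int64(336)), (84, np.int64(294), np.int64(336)), (88, np.int64(295), np.int64(334)), (92, np.int64(297), np.int64(334)), (96, np.int64(301), np.int64(326)), (100, np.int64(310), np.int64(314))]
collar [ 501.81313751 -130.78965093   52.        ] mark [ 541.01442107 -129.95029506   50.        ] 0.021408167179110173
(np.float64(-0.4522192654588142), array([0.01028068, 0.01232999, 0.        ]))
```

View pics/g2.png

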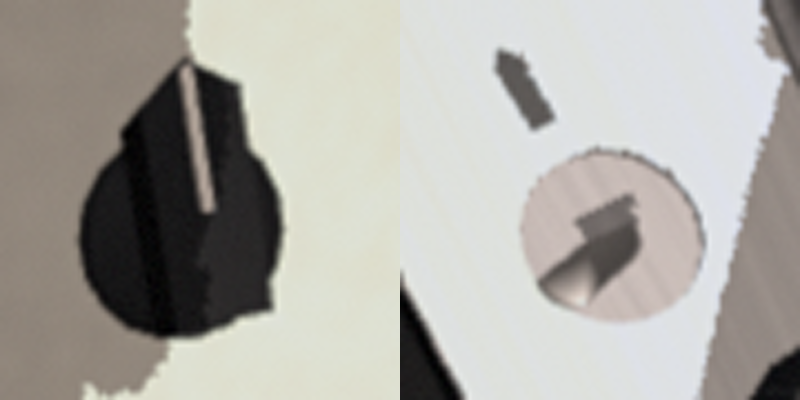

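Crops confirm the knob: black, with the white line at its nose from crop (186,65) to (207,210) and the skirt centred at (181,237). The stem's D and the mark's pointed arrow are also clear. The pan check is good: rim edges at columns 174.9/212.0 against 174.6/211.7 expected.

```bash
python3 - <<'E'
from h import *
import pickle
t,w=pickle.load(open('g.pkl','rb'))
K=lambda x,y:(275+x/4.444-.5,25+y/4.444-.5); S=lambda x,y:(80+(x-400)/4.444-.5,160+y/4.444-.5)
a=onz(w,K(186,65),36);b=onz(w,K(207,210),36);y=np.arctan2(*(a-b)[[1,0]]);print('line',a,b,y,'axis by tip',a-34*np.array([np.cos(y),np.sin(y),0]))
for z in(0,6):
  for p in((181,237),):print('skirt',z,onz(w,K(*p),z))
r=np.linalg.norm(onz(w,K(80,237),6)-onz(w,K(282,237),6));print('diam',r)
c=onz(w,S(612,236),51);m=onz(w,S(500,50),50);m2=onz(w,S(543,125),50);print('collar',c,m,m2,np.arctan2(*(m-c)[[1,0]]),np.arctan2(*(m-m2)[[1,0]]),np.linalg.norm((m-c)[:2]),np.linalg.norm((m2-c)[:2]))
E
```

```text
line [ 569.74710176 -377.45688677   36.        ] [ 540.66357759 -369.97261851   36.        ] -0.2518721104155212 axis by tip [ 536.81988484 -368.98349396   36.        ]
skirt 0 [ 537.79588633 -370.06010091    0.        ]
skirt 6 [ 537.83132725 -368.812939      6.        ]
diam 49.003206608813656
collar [ 502.19517189 -130.20665173   51.        ] [ 551.34874597 -130.69105357   50.        ] [ 532.11856923 -129.8409538    50.        ] -0.009854546197482283 -0.044177787267886834 49.15596087884994 29.925631875763425
```

Call:
{"fn": "play_rows", "kwargs": {"plan": [[18, -36, 0, 0.01, 0.012, 0.06, 0.3], [18, -36, 0, 0, 0, 0.06, 0.3], [14, -30, 0, 0, 0, 0.06, 0.3], [0, 0, -20, 0, 0, 0, 0.3], [0, 0, 0, 0, 0, 0, 0.3]]}}

```text
time_s: 6.28
eef_pos: [529.5, -366.9, 190.2]
ee_rot: [-0.002, 0.991, -0.132, -0.002]
force: [0.3, 1.5, -2.3]
grip_width: 0.648
```

```bash
python3 - <<'E'
from h import *
import pickle
s=sense();print(s['eef_pos'],tool(s))
w=cap('wrist');pickle.dump(w,open('i.pkl','wb'))
cv2.imwrite('pics/i.png',w['img'])
E
```

```text
[ 529.53884164 -366.88968827  190.18318056] (np.float64(-0.26376115843929315), array([-0.00462773, -0.00412662, -0.        ]))
```

View pics/i.png

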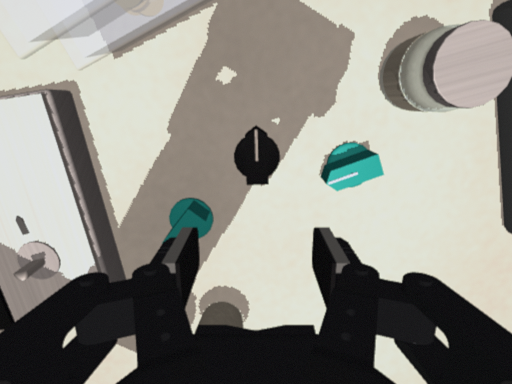

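The knob sits at (257,155), lined up with the jaws, while the turquoise ones at (190,217) and (352,165) stay clear. I descend.

Call:
{"fn": "play_rows", "kwargs": {"plan": [[8, -2, -40, -0.004, -0.004, 0.01, 0], [0, 0, -40, 0, 0, 0, 0], [0, 0, -40, 0, 0, 0, 0], [0, 0, -15, 0, 0, 0, 0], [0, 0, 0, 0, 0, 0, 0]]}}

```text
time_s: 6.75
eef_pos: [539.9, -366.3, 63.1]
ee_rot: [0.004, 0.992, -0.125, 0.006]
force: [0.0, 1.0, -0.2]
grip_width: 0.503
```

```bash
python3 - <<'E'
from h import *
import pickle
s=sense();print(s['eef_pos'],tool(s))
w=cap('wrist');pickle.dump(w,open('j.pkl','wb'))
cv2.imwrite('pics/j.png',w['img'])
g=cv2.cvtColor(w['img'],6);m=(g>70).astype('uint8');m[:,:200]=0;m[:,310:]=0
for r in range(150,330,8): 
    x=np.nonzero(m[r])[0];print(r,''.join('#' if v>70 else '.' for v in g[r,210:300:2]))
E
```

```text
[ 539.91237926 -366.27289688   63.06304796] (np.float64(-0.2509132281352289), array([0.01052303, 0.01163753, 0.        ]))
150 #############################################
158 #########################.###################
166 ###################.............#############
174 #################........##........##########
182 ############.............##............######
190 #########................##...............###
198 ########.................##................##
206 ########.................###...............##
214 #########................###...............##
222 ##########...............................####
230 .#############.......................########
238 .################..................##########
246 .################..................##########
254 ..################.................##########
262 ..###########################################
270 .############################################
278 #############################################
286 #############################################
294 #############################################
302 #############################################
310 #############################################
318 #############################################
326 ...........#########################.........
```

```bash
python3 - <<'E'
from h import *
import pickle
w=pickle.load(open('j.pkl','rb'));g=cv2.cvtColor(w['img'],6)
p=np.array([(np.mean(250+np.nonzero(g[r,250:275]>70)[0]),r) for r in range(170,218,4)]);print(p[[0,-1]])
W=np.array([onz(w,q,36)[:2] for q in p]);k=np.polyfit(W[:,0],W[:,1],1);y=np.arctan(k[0]);print('yaw',y)
t=onz(w,(261,157),36);print('tip',t,'axis',t[:2]-34*np.array([np.cos(y),np.sin(y)]))
E
```

```text
[[261.  170. ]
 [261.5 214. ]]
yaw -0.23502147560673417
tip [ 575.85739641 -378.51621831   36.        ] axis [ 542.79207883 -370.5988467 ]
```

Call:
{"fn": "play_rows", "kwargs": {"plan": [[0, -3.5, -25, 0.01, 0.011, 0, 0], [0, 0, -14, 0, 0, 0, 0], [0, 0, 0, 0, 0, 0, 0]]}}

```text
time_s: 7.05
eef_pos: [543.0, -370.6, 32.1]
ee_rot: [0.004, 0.992, -0.124, 0.005]
force: [0.4, 0.7, -0.1]
grip_width: 0.499
```

```bash
python3 - <<'E'
from h import *
s=sense();print(s['eef_pos'],tool(s),s['force'],s['joints'])
E
```

```text
[ 542.98989694 -370.61869695   32.0959701 ] (np.float64(-0.24930427200970665), array([0.00817347, 0.00873499, 0.        ])) [ 0.42832663  0.7356045  -0.1436229 ] [-7.76876536e-01  7.91430154e-01  1.27210366e+00  3.37200007e-04
  1.06609954e+00  1.04309300e+00]
```

Call:
{"fn": "play_rows", "kwargs": {"plan": [[-3, 0, -12, 0.005, 0.005, 0, 0], [0, 0, -6, 0.002, 0.002, 0, 0], [0, 0, 0, 0, 0, 0, 0], [0, 0, 0, 0, 0, 0, 0]]}}

```text
time_s: 7.38
eef_pos: [541.4, -371.5, 18.0]
ee_rot: [0.002, 0.992, -0.124, 0.004]
force: [0.0, -0.4, -0.3]
grip_width: 0.499
```

```bash
python3 - <<'E'
from h import *
s=sense();print(s['eef_pos'],tool(s),s['force'])
E
```

```text
[ 541.43412429 -371.45517898   18.00255273] (np.float64(-0.24882234511501955), array([0.00562547, 0.00635591, 0.        ])) [ 0.01785693 -0.35663305 -0.2957088 ]
```

Call:
{"fn": "play_rows", "kwargs": {"plan": [[-1, 1, -8, 0.005, 0.005, 0, 0], [0, 0, 0, 0, 0, 0, 0], [0, 0, 0, 0, 0, 0, -0.4], [0, 0, 0, 0, 0, 0, -1], [0, 0, 0, 0, 0, 0, -1]], "grip_force": 50}}

```text
time_s: 7.8
eef_pos: [541.1, -370.9, 11.3]
ee_rot: [0.001, 0.992, -0.124, 0.002]
force: [-0.1, -0.3, -0.9]
grip_width: 0.253
```

Call:
{"fn": "play_rows", "kwargs": {"plan": [[0, 0, 0, 0, 0, 0, -1], [0, 0, 0, 0, 0, 0, -1]]}}

```text
time_s: 7.97
eef_pos: [541.1, -370.9, 11.3]
ee_rot: [0.001, 0.992, -0.124, 0.002]
force: [-0.3, 0.5, -0.6]
grip_width: 0.248
```

```bash
python3 - <<'E'
from h import *
import pickle
s=sense();print(s['eef_pos'],tool(s),s['force'],s['grip_width'])
w=cap('wrist');pickle.dump((w,s),open('k.pkl','wb'));cv2.imwrite('pics/k.png',w['img'])
E
```

```text
[ 541.07854733 -370.94240674   11.34550317] (np.float64(-0.2487695663732855), array([0.00230843, 0.00312407, 0.        ])) [-0.27965109  0.45775343 -0.58207505] 0.24818317920963617
```

View pics/k.png

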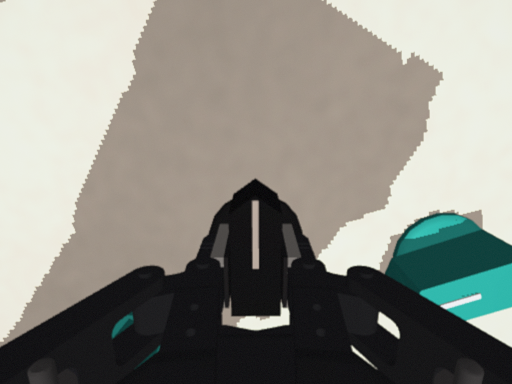

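The knob is held: white line vertical at column 255, nose tip at (255,180), rear edge of the bar at row 316. I work out where its axis sits under the tool, then lift.

```bash
python3 - <<'E'
from h import *
import pickle
w,s=pickle.load(open('k.pkl','rb'));psi,_=tool(s);u=np.array([np.cos(psi),np.sin(psi)]);v=np.array([-u[1],u[0]])
g=cv2.cvtColor(w['img'],6)
for r in (182,186,190,194,198,202,206,230,300): 
    print(r,g[r,205:306:4])
for n,q in dict(tip=(255,180),cl=(232,200),cr=(278,200),l0=(255,200),l1=(255,269),rl=(231.5,315),rr=(280,315)).items():
    for z in (36,21,6):
        P=onz(w,q,z)[:2]-s['eef_pos'][:2];print(n,z,round(P@u,1),round(P@v,1))
E
```

```text
182 [155 155 155 154 154 155 155 157 155 157 156 112  11   5 106 157 156 155
 155 154 156 158 158 159 158 156]
186 [155 156 154 153 154 153 155 155 156 157  28  12  10  11   7  32 157 156
 156 156 156 157 159 157 156 155]
190 [156 154 154 152 153 155 156 156 124   9   7  11   8   9  12  13   7 131
 158 156 156 157 157 157 157 156]
194 [156 154 155 153 153 153 155  91   9  10   8  13   9  12  12  13   9  13
  92 155 155 155 156 154 155 155]
198 [155 155 153 152 153 153 157  25  10  12   9  10  19  17  10  13   8  13
  28 157 156 154 153 153 155 157]
202 [157 156 154 154 153 128  21   9  11  11  12  22 175 168  22  16  12   9
  13  11 106 155 153 152 155 158]
206 [155 155 155 154 124  17  19  10  11  18  20  18 176 168  20  19  20  14
  10  22  17  97 152 155 156 157]
230 [157  92  18  35  76  75  24  20  15  20  17  20 176 166  16  18  20  21
  20  27  75  76  54  18  56 157]
300 [19 20 19 16 22 30 67 15 22 17 18 16 19 18 15 20 20 20 20 73 29 16 15 18
 18 18]
tip 36 37.3 0.6
tip 21 33.6 0.6
tip 6 29.8 0.6
cl 36 29.0 9.9
cl 21 24.2 11.1
cl 6 19.4 12.2
cr 36 29.0 -8.7
cr 21 24.2 -9.8
cr 6 19.4 -11.0
l0 36 29.0 0.6
l0 21 24.2 0.6
l0 6 19.4 0.6
l1 36 -2.1 0.6
l1 21 -10.8 0.6
l1 6 -19.5 0.6
rl 36 -25.2 11.2
rl 21 -36.8 12.6
rl 6 -48.4 13.9
rr 36 -25.2 -10.6
rr 21 -36.9 -12.0
rr 6 -48.5 -13.4
```

Call:
{"fn": "play_rows", "kwargs": {"plan": [[0, 0, 20, 0, 0, 0, -1], [0, 0, 35, 0.002, 0.003, 0, -1], [0, 0, 40, 0, 0, 0, -1], [0, 0, 30, 0, 0, 0, -1], [0, 0, 0, 0, 0, 0, -1]]}}

```text
time_s: 8.43
eef_pos: [538.9, -368.9, 138.5]
ee_rot: [-0.002, 0.992, -0.124, -0.003]
force: [0.4, 0.1, 0.3]
grip_width: 0.247
```

Axis sits about 3.6 mm behind the TCP along the tool x, laterally centred; the bar width reads 21.8 mm (22 given). I move to a viewpoint just in front of the stem.

Call:
{"fn": "play_rows", "kwargs": {"plan": [[-12, 38, 0, -0.002, -0.003, 0.04, -1], [-12, 38, 0, 0, 0, 0.04, -1], [-12, 38, 0, 0, 0, 0.04, -1], [-12, 38, 0, 0, 0, 0.04, -1], [-12, 38, 0, 0, 0, 0.04, -1]]}}

```text
time_s: 8.85
eef_pos: [476.3, -179.2, 137.3]
ee_rot: [0.001, 1.0, -0.025, 0.001]
force: [1.7, 0.9, -0.1]
grip_width: 0.25
```

Call:
{"fn": "play_rows", "kwargs": {"plan": [[-12, 36, 0, 0, 0, 0.04, -1], [-6, 12, 0, 0, 0, 0, -1], [0, 0, 0, 0, 0, 0, -1], [0, 0, 0, 0, 0, 0, -1]]}}

```text
time_s: 9.18
eef_pos: [454.2, -122.4, 136.6]
ee_rot: [-0.0, 1.0, 0.0, 0.0]
force: [0.4, -0.3, -0.6]
grip_width: 0.245
```

```bash
python3 - <<'E'
from h import *
import pickle
s=sense();print(s['eef_pos'],tool(s),s['force'],s['grip_width'])
w=cap('wrist');pickle.dump((w,s),open('l.pkl','wb'));cv2.imwrite('pics/l.png',np.hstack([w['img'],cv2.resize(w['img'][60:252,190:334],(288,384))]))
E
```

```text
[ 454.17327015 -122.3879804   136.63915638] (np.float64(0.0006084325282321047), array([-6.82206663e-04,  5.26627635e-05,  0.00000000e+00])) [ 0.44289714 -0.29192081 -0.59362854] 0.24475842657109617
```

The picture quota is used up, so I continue numerically with masks.

```bash
python3 - <<'E'
from h import *
import pickle
w,s=pickle.load(open('l.pkl','rb'));im=w['img'];g=cv2.cvtColor(im,6)
for n,P in dict(tip=(502,-130.2,76),col=(502,-130.2,52),m0=(532,-130.2,50),m1=(552,-130.2,50)).items(): print(n,proj(w,P))
for y in range(40,230,5): print(y,''.join(f'{v//10:02d} ' for v in g[y,225:345:5]))
E
```

```text
tip [268.0756911  132.74055239]
col [266.78154613 129.51926802]
m0 [267.113604    86.32128849]
m1 [267.41674566  55.89460666]
40 16 16 16 17 16 17 17 17 17 17 17 17 17 17 16 17 17 17 17 17 16 16 16 16 
45 16 16 16 17 16 17 17 20 17 17 17 17 17 17 16 17 17 17 17 17 16 16 16 16 
50 16 16 16 17 16 17 17 23 17 17 17 17 17 17 16 17 17 17 17 17 16 16 16 16 
55 16 17 16 17 17 17 17 17 17 17 17 17 16 17 16 17 17 17 17 17 16 16 16 17 
60 16 17 16 16 17 17 17 17 17 06 17 17 17 17 16 17 17 17 17 16 16 16 16 17 
65 16 17 16 16 17 21 17 17 09 06 17 17 17 16 17 17 17 17 17 16 16 16 16 17 
70 16 17 16 16 17 16 17 17 09 06 17 17 17 16 17 17 17 17 17 16 16 16 16 17 
75 16 17 16 16 16 16 17 17 09 06 17 17 17 16 17 17 17 17 17 16 16 17 16 17 
80 16 16 16 16 16 17 17 17 07 06 17 17 17 16 17 16 17 17 17 16 16 17 16 16 
85 16 16 17 16 16 17 16 17 07 06 17 17 17 16 17 16 17 17 17 16 16 16 17 16 
90 16 16 17 17 16 17 17 17 17 17 17 16 16 16 17 16 17 17 16 16 16 16 17 16 
95 16 16 19 16 16 17 17 17 17 17 17 16 16 16 17 16 17 17 16 16 16 16 17 16 
100 17 16 17 16 16 17 17 17 15 16 16 17 16 16 17 16 17 17 16 1
[... 1238 characters left out ...]
6 21 23 
185 16 15 15 16 08 00 00 01 09 16 16 16 16 16 16 16 16 16 16 16 16 16 23 23 
190 15 15 15 01 01 00 01 01 01 01 16 16 16 16 16 16 16 16 16 16 16 16 23 23 
195 16 16 01 01 01 00 01 01 00 01 00 16 16 15 16 16 16 16 16 16 16 16 23 23 
200 16 06 01 01 00 02 10 01 01 01 01 07 16 16 16 16 16 16 16 16 16 18 23 23 
205 01 01 01 01 02 01 17 01 01 01 01 01 02 16 16 16 16 16 16 16 15 20 23 23 
210 01 01 01 01 02 02 17 01 02 02 01 01 02 01 16 16 16 16 16 16 24 23 23 23 
215 02 01 01 01 01 02 17 01 02 01 02 02 02 02 02 16 16 16 16 24 24 23 23 23 
220 01 01 01 02 02 02 17 01 01 01 01 01 01 01 01 16 16 16 21 24 23 23 23 23 
225 07 02 02 01 01 02 17 01 01 01 02 01 07 07 02 10 16 16 24 24 19 23 23 23
```

```bash
python3 - <<'E'
from h import *
import pickle
w,s=pickle.load(open('l.pkl','rb'));im=w['img'];g=cv2.cvtColor(im,6)
m=((g<149)).astype('uint8');m[:98]=0;m[162:]=0;m[:,:230]=0;m[:,310:]=0
h=max(cv2.findContours(m,0,1)[0],key=cv2.contourArea)[:,0]
W=np.array([onz(w,q,52)[:2] for q in h.astype(float)]);c,e=circ(W);print('collar',c,e)
m=(g<120).astype('uint8');m[:50]=0;m[95:]=0;m[:,:250]=0;m[:,290:]=0
ys,xs=np.nonzero(m);V=np.array([onz(w,q,50)[:2] for q in zip(xs.astype(float),ys.astype(float))])
vx,vy,x0,y0=cv2.fitLine(V.astype('f4'),2,0,.01,.01).ravel();print('mark axis',np.arctan(vy/vx),V.mean(0),V.min(0),V.max(0))
d=V.mean(0)-c[:2];print('dir collar->mark',np.arctan2(d[1],d[0]),np.linalg.norm(d))
print('rows');
for y in range(124,150,2): print(y,g[y,250:286:2])
print('knob line cols',[(r,np.nonzero(g[r,245:270]>100)[0].mean()+245) for r in(205,215,225)])
E
```

```text
collar [ 501.55220495 -130.5786745    20.64160051] 0.16900838118178205
mark axis -0.01905787 [ 541.12224906 -131.25196999] [ 532.2161015  -134.21807024] [ 551.29062792 -128.57072525]
dir collar->mark -0.017013640914000608 39.57577184937485
rows
124 [135 134 134 133 135 135 133 131 133 134 136 133 129 130 132 133 131 130]
126 [136 134 133 134 136 135 133 130 132 135 136 132 128 130 133 132 131 130]
128 [134 133 132 132 112  94  94  96  96 101 101 100  99 102 126 133 131 130]
130 [135 132 133 132 100  97  95  96  95  93  93  93  94  94 104 132 130 131]
132 [136 132 134 132 106 106 105 106 104 102 100 101 104 103  96 130 132 130]
134 [135 133 133 132 109 103 115 114 113 112 112 114 115 111  91 131 130 130]
136 [135 132 132 130 118  98 121 124 121 121 123 124 122 106  94 132 130 131]
138 [133 132 133 132 130  97 117 134 133 133 135 135 119 103 109 131 130 129]
140 [135 132 133 130 134 116 112 133 143 146 146 134 115  99 131 131 131 130]
142 [134 131 133 130 134 133 117 125 153 159 148 124 108 124 132 130 131 130]
144 [132 132 132 129 133 133 129 126 141 154 133 118 127 131 131 129 130 130]
146 [133 132 132 128 133 132 128 128 130 131 131 128 128 131 131 129 130 128]
148 [134 130 132 128 131 133 127 127 130 132 132 127 127 131 132 128 130 128]
knob line cols [(205, np.float64(255.0)), (215, np.float64(255.0)), (225, np.float64(255.0))]
```

Collar at (501.6,-130.6), fitted radius 20.6 (21 given); the mark's direction is -0.018 rad and the D's flat edge faces the same way. Move over the stem.

Call:
{"fn": "play_rows", "kwargs": {"plan": [[25, -4, 0, 0, 0, -0.018, -1], [22, -4, 0, 0, 0, 0, -1], [0, 0, -15, 0, 0, 0, -1], [0, 0, -15, 0, 0, 0, -1], [0, 0, 0, 0, 0, 0, -1]]}}

```text
time_s: 9.65
eef_pos: [506.2, -137.8, 105.1]
ee_rot: [0.001, 1.0, -0.013, 0.001]
force: [-0.9, 0.0, -1.0]
grip_width: 0.246
```

```bash
python3 - <<'E'
from h import *
s=sense();print(s['eef_pos'],tool(s),s['force'],s['grip_width'])
E
```

```text
[ 506.1689818  -137.82828585  105.07423635] (np.float64(-0.025978505493133394), array([0.00157752, 0.00294827, 0.        ])) [-0.92491185  0.04416695 -0.98243431] 0.24632532615101915
```

Call:
{"fn": "play_rows", "kwargs": {"plan": [[-1, 6, -8, 0.001, 0.002, 0.007, -1], [0, 0, 0, 0, 0, 0, -1], [0, 0, 0, 0, 0, 0, -1]]}}

```text
time_s: 9.9
eef_pos: [505.7, -133.7, 96.5]
ee_rot: [0.0, 1.0, -0.011, 0.0]
force: [0.3, -0.3, -0.1]
grip_width: 0.252
```

```bash
python3 - <<'E'
from h import *
s=sense();print(s['eef_pos'],tool(s),s['force'],s['grip_width'])
E
```

```text
[ 505.71009852 -133.73509097   96.47553322] (np.float64(-0.02142938831347626), array([0.00052482, 0.00059169, 0.        ])) [ 0.26308396 -0.32112244 -0.07468919] 0.2519071250661116
```

Call:
{"fn": "play_rows", "kwargs": {"plan": [[-0.5, 2.7, -4, 0, 0, 0.002, -1], [0, 0, 0, 0, 0, 0, -1]]}}

```text
time_s: 10.07
eef_pos: [505.4, -131.2, 93.0]
ee_rot: [0.001, 1.0, -0.01, 0.001]
force: [-0.9, 0.6, -0.1]
grip_width: 0.247
```

```bash
python3 - <<'E'
from h import *
s=sense();print(s['eef_pos'],tool(s),s['force'],s['grip_width'])
# side view of stem/knob: any visibility? fit knob white line in top & side
import pickle
t=cap('top');d=cap('side');w=cap('wrist');pickle.dump((t,d,w),open('m.pkl','wb'))
g=cv2.cvtColor(w['img'],6)
P=proj(w,(501.6,-130.6,52));print('stem wrist',P)
for y in range(150,345,8): print(y,''.join(f'{v//10:02d} ' for v in g[y,200:312:5]))
E
```

```text
[ 505.39826247 -131.21825749   92.99183083] (np.float64(-0.01959284120038753), array([0.0011177 , 0.00169238, 0.        ])) [-0.90370409  0.59466173 -0.09617106] 0.24727836169903672
stem wrist [254.52210413 218.18604241]
150 15 15 16 15 16 16 16 16 16 16 07 06 16 16 16 16 15 16 16 16 16 16 16 
158 15 15 16 16 15 16 16 16 16 16 06 06 16 16 16 16 15 16 16 16 16 16 16 
166 15 16 16 15 15 16 16 16 16 16 07 06 16 16 16 16 15 16 16 16 16 16 16 
174 15 16 16 15 15 16 16 16 16 16 16 16 16 16 16 15 16 16 16 16 16 16 15 
182 15 16 15 16 15 16 16 16 16 16 05 00 06 16 16 15 16 16 16 16 16 16 15 
190 15 16 15 16 15 15 16 16 01 01 00 01 00 01 01 15 16 16 16 16 16 16 15 
198 15 16 15 16 15 15 12 01 00 01 01 01 00 00 01 01 13 16 16 16 16 15 15 
206 15 16 15 16 15 01 01 01 01 01 02 17 01 01 02 01 01 02 14 16 16 15 15 
214 15 16 15 09 01 01 01 01 02 02 02 17 01 02 01 02 01 02 01 05 16 15 15 
222 15 16 15 01 02 02 01 01 02 02 02 17 01 02 02 01 01 02 02 01 16 15 15 
230 15 16 02 01 07 07 01 01 02 01 01 17 01 01 01 01 02 07 07 01 01 15 15 
238 15 01 01 04 07 07 02 02 02 01 01 17 01 01 02 01 02 07 07 06 0
[... 269 characters left out ...]
1 01 02 01 01 01 03 01 01 02 01 01 
278 01 01 02 01 01 03 01 01 01 01 02 01 01 02 02 02 01 03 01 01 01 01 01 
286 01 01 01 01 01 02 01 01 02 02 01 01 02 01 02 02 01 03 01 01 01 01 01 
294 02 01 01 01 01 03 02 02 01 01 01 01 01 01 01 01 01 03 01 01 02 01 02 
302 01 01 01 02 01 03 13 01 01 02 01 01 02 01 01 01 07 03 02 02 02 01 02 
310 01 02 02 02 02 15 14 02 01 01 01 01 01 01 01 02 07 24 01 01 01 01 01 
318 01 01 01 02 02 15 15 15 15 15 15 15 16 15 15 15 24 24 03 01 02 02 01 
326 01 02 01 01 01 01 04 11 14 14 14 14 14 14 14 19 07 01 01 01 02 02 02 
334 01 01 02 02 01 01 01 01 01 01 01 01 01 01 01 01 01 01 01 01 01 02 01 
342 02 01 01 01 01 01 02 01 01 01 01 01 01 01 01 01 01 01 01 01 01 01 01
```

Aligned above. Descend gently, watching force.

Call:
{"fn": "play_rows", "kwargs": {"plan": [[0, 0, -3, 0, 0, 0, -1], [0, 0, -2, 0, 0, 0, -1], [0, 0, -1, 0, 0, 0, -1], [0, 0, 0, 0, 0, 0, -1]]}}

```text
time_s: 10.55
eef_pos: [506.1, -131.8, 87.7]
ee_rot: [0.001, 1.0, -0.01, 0.002]
force: [-0.0, 1.3, -0.2]
grip_width: 0.247
```

Call:
{"fn": "play_rows", "kwargs": {"plan": [[0, 0, -1.5, 0, 0, 0, -1], [0, 0, -1, 0, 0, 0, -1]]}}

```text
time_s: 10.72
eef_pos: [506.1, -131.8, 85.1]
ee_rot: [0.001, 1.0, -0.01, 0.002]
force: [-0.8, -0.2, -0.7]
grip_width: 0.244
```

```bash
python3 - <<'E'
from h import *
s=sense();print(s['eef_pos'],tool(s),s['force'],s['wrist_torque'],s['grip_width'])
E
```

```text
[ 506.10425912 -131.7966092    85.07996833] (np.float64(-0.019650028483946844), array([0.00246635, 0.00402816, 0.        ])) [-0.80820068 -0.1892371  -0.68212969] [-0.00138413  0.04406818 -0.0458433 ] 0.24424747307110042
```

Call:
{"fn": "play_rows", "kwargs": {"plan": [[-0.6, 0.5, -1, 0.002, 0.003, 0, -1], [0, 0, -1, 0, 0, 0, -1]]}}

```text
time_s: 10.88
eef_pos: [505.4, -131.3, 82.9]
ee_rot: [0.0, 1.0, -0.01, 0.0]
force: [-1.0, -0.0, 0.1]
grip_width: 0.252
```

Call:
{"fn": "play_rows", "kwargs": {"plan": [[0, 0, -1, 0, 0, 0, -1], [0, 0, -1, 0, 0, 0, -1]]}}

```text
time_s: 11.05
eef_pos: [505.2, -131.2, 80.6]
ee_rot: [0.0, 1.0, -0.01, -0.0]
force: [-0.2, -0.6, -0.8]
grip_width: 0.249
```

```bash
python3 - <<'E'
from h import *
s=sense();print(s['eef_pos'],tool(s),s['force'],s['wrist_torque'],s['grip_width'])
E
```

```text
[ 505.20183233 -131.20392729   80.60457809] (np.float64(-0.019599803651180775), array([ 8.58262716e-05, -3.38574122e-05,  0.00000000e+00])) [-0.18779655 -0.57959488 -0.79878589] [-0.04561424  0.09200329  0.02724753] 0.24878371718607697
```

It is entering freely: about 6.7 mm in with no force. Continue.

Call:
{"fn": "play_rows", "kwargs": {"plan": [[0, 0, -2.5, 0, 0, 0, -1], [0, 0, -2.5, 0, 0, 0, -1], [0, 0, -2, 0, 0, 0, -1], [0, 0, 0, 0, 0, 0, -1]]}}

```text
time_s: 11.38
eef_pos: [505.0, -131.1, 72.6]
ee_rot: [-0.0, 1.0, -0.01, -0.0]
force: [-0.2, -0.5, -1.2]
grip_width: 0.246
```

Call:
{"fn": "play_rows", "kwargs": {"plan": [[0, 0, -1.5, 0, 0, 0, -1], [0, 0, -1, 0, 0, 0, -1], [0, 0, 0, 0, 0, 0, -1]]}}

```text
time_s: 11.63
eef_pos: [505.1, -131.2, 69.7]
ee_rot: [-0.0, 1.0, -0.01, -0.0]
force: [-0.2, -0.5, -1.1]
grip_width: 0.251
```

```bash
python3 - <<'E'
from h import *
s=sense();print(s['eef_pos'],tool(s),s['force'],s['wrist_torque'],s['grip_width'])
E
```

```text
[ 505.063694   -131.15327371   69.67387753] (np.float64(-0.01960184272112551), array([-0.00014376, -0.00048568, -0.        ])) [-0.24785465 -0.50606399 -1.12706364] [0.00751451 0.08838193 0.05036381] 0.25075087032124227
```

Call:
{"fn": "play_rows", "kwargs": {"plan": [[0, 0, -1.5, 0, 0, 0, -1], [0, 0, -1.5, 0, 0, 0, -1], [0, 0, 0, 0, 0, 0, -1]], "grip_force": 80}}

```text
time_s: 11.88
eef_pos: [505.2, -131.2, 67.2]
ee_rot: [0.0, 1.0, -0.01, -0.0]
force: [-1.3, 1.3, 4.4]
grip_width: 0.237
```

Call:
{"fn": "play_rows", "kwargs": {"plan": [[0, 0, -1.5, 0, 0, 0, -1], [0, 0, -1.5, 0, 0, 0, -1]]}}

```text
time_s: 12.05
eef_pos: [505.2, -131.2, 65.0]
ee_rot: [0.0, 1.0, -0.01, -0.0]
force: [-3.8, 1.2, 6.9]
grip_width: 0.242
```

```bash
python3 - <<'E'
from h import *
s=sense();print(s['eef_pos'],tool(s),s['force'],s['wrist_torque'],s['grip_width'])
E
```

```text
[ 505.18216207 -131.2375755    64.98521776] (np.float64(-0.019304424279738334), array([ 4.11140315e-04, -3.99424933e-05,  0.00000000e+00])) [-3.83474795  1.20696835  6.85882984] [0.20636621 0.5941469  0.02649294] 0.24232311215463087
```

The spring is engaged (6.9 N, about 3 mm in). Press on to the stop.

Call:
{"fn": "play_rows", "kwargs": {"plan": [[0.3, 0, -1.5, 0, 0, 0, -1], [0, 0, -1.5, 0, 0, 0, -1]]}}

```text
time_s: 12.22
eef_pos: [505.2, -131.2, 62.9]
ee_rot: [0.0, 1.0, -0.009, -0.0]
force: [-7.9, 3.6, 24.8]
grip_width: 0.241
```

Call:
{"fn": "play_rows", "kwargs": {"plan": [[0, 0, -1.2, 0, 0, 0, -1], [0, 0, -1.2, 0, 0, 0, -1]]}}

```text
time_s: 12.38
eef_pos: [505.2, -131.2, 63.0]
ee_rot: [0.001, 1.0, -0.009, -0.0]
force: [-6.1, 2.4, 16.0]
grip_width: 0.243
```

```bash
python3 - <<'E'
from h import *
s=sense();print(s['eef_pos'],tool(s),s['force'],s['wrist_torque'],s['grip_width'])
E
```

```text
[ 505.16323503 -131.23970553   62.95804766] (np.float64(-0.018567160831213844), array([ 0.00108036, -0.00069537,  0.        ])) [-6.1322095   2.35871527 16.01016267] [ 0.43293303  1.21278426 -0.02081337] 0.24318199643063348
```

It has hit the stop: TCP 63.0 is where the knob's underside should be at 2 mm above the deck, and 16–25 N is above the 10 N needed. I hold and check steadiness, the knob in the wrist image and the pan.

Call:
{"fn": "play_rows", "kwargs": {"plan": [[0.4, 0, -1.2, 0, 0, 0, -1], [0, 0, -0.8, 0, 0, 0, -1], [0, 0, -0.8, 0, 0, 0, -1]]}}

```text
time_s: 12.63
eef_pos: [505.2, -131.2, 63.1]
ee_rot: [0.001, 1.0, -0.009, -0.001]
force: [-4.7, 0.7, 8.7]
grip_width: 0.238
```

```bash
python3 - <<'E'
from h import *
w=cap('wrist');t=cap('top');[cap('top') for _ in range(8)]
s=sense();print(s['time_s'],s['eef_pos'],tool(s),s['force'],s['grip_width'])
g=cv2.cvtColor(w['img'],6);b=(g[:,248:264]>110)
print('line',[(r,248+np.nonzero(b[r])[0].mean()) for r in range(180,290,6) if b[r].sum() in range(2,9)])
r=[i for i in range(260,330) if g[i,262]>110];print('rear row',r[:1])
print('tip row',[i for i in range(150,230) if g[i,255]<40][:1])
g=cv2.cvtColor(t['img'],6);print(g[178,172:222],g[158:206,193])
E
```

```text
13.1333 [ 505.17530729 -131.21237006   63.02347048] (np.float64(-0.01783632871943364), array([ 0.00173421, -0.00137346,  0.        ])) [-4.21127494  1.17120877  8.76307004] 0.23999895065557647
line [(180, np.float64(256.6)), (204, np.float64(255.0)), (210, np.float64(255.0)), (216, np.float64(255.0)), (222, np.float64(255.0)), (228, np.float64(255.0)), (234, np.float64(255.0)), (240, np.float64(255.0)), (246, np.float64(255.0)), (252, np.float64(255.5)), (258, np.float64(255.5)), (264, np.float64(255.5))]
rear row [316]
tip row [179]
[ 13  14  17  45  90  54  27  27  26  33  46 109 120 123 118 121 120 119
 122 118 120 122 117 126 124 125 124 123 125 123 122 123 126 123 119 123
 124 121  98 101  56  12  10  58  58  35  18  17  19  18] [  2  19  13   6  22  85 101  42  32  39  60 100 122 120 118 121 122 123
 122 125 122 122 122 119 120 121 117 126 128 123 119 121 125 124 125 126
 114  80  66  63  78  76  58  17   6  43  57  35]
```

The force follows the last row's offset (a 0.8 mm row leaves only 8.7 N), so I finish on larger rows to hold about 20 N.

Call:
{"fn": "play_rows", "kwargs": {"plan": [[0.4, -0.2, -1.6, 0, 0, 0, -1], [0.4, -0.2, -1.6, 0, 0, 0, -1], [0.4, -0.2, -1.7, 0, 0, 0, -1]]}}

```text
time_s: 13.38
eef_pos: [505.2, -131.3, 63.0]
ee_rot: [0.001, 1.0, -0.008, -0.002]
force: [-12.0, 4.7, 23.5]
grip_width: 0.238
```

```bash
python3 - <<'E'
from h import *
for _ in range(4):
    s=sense();print(s['time_s'],s['eef_pos'],s['force'],s['grip_width']); [cap('top') for _ in range(5)]
E
```

```text
13.3833 [ 505.24660085 -131.26055543   62.97134565] [-12.00093746   4.6683471   23.46549902] 0.23822420643227282
13.6333 [ 505.21891207 -131.27304419   62.94180118] [-11.55948243   3.7139134   22.59972726] 0.23691740337170275
13.8833 [ 505.24013556 -131.25421402   62.95005271] [-11.37807253   4.01832569  22.4464487 ] 0.23977535512457107
14.1333 [ 505.23677802 -131.28930975   62.97596075] [-12.06254261   3.53249842  22.72231777] 0.2407574781551963
```

Steady for 0.75 s at 22.5 N against the stop, with no slip and no creep. Handing in.

```bash
python3 -c "
from rig import ctrl
print(ctrl.finish_job())"
```

```text
the job is handed in; nothing more can be done
None
```

I slid the saucepan by its handle onto the heating zone and let go of it. Then I took the black knob, turned it to match the stem's flat, pushed it onto the stem and handed the job in still gripping it, pressed in. Robot time was about 14 s of the 58 s allowed.

**Checks that passed:**
- **Pan:** its rim edges in the top view are within about 1 mm of where a centred pan should appear. The view after the knob was on shows it unmoved.
- **Knob direction:** the nose was set to the stem's measured direction, -0.018 rad.
- **Knob fit:** it went on with no side force and the spring took up at about the expected height.
- **Knob pressed in:** the tool stopped at 63.0 mm, which puts the knob's underside about 2 mm above the deck, as it should be at the stop.
- **Hold:** the push stayed at about 22.5 N for 0.75 s, against the 10 N needed, with no slip.

**Checks that disagreed or fell short:**
- **Pan measurement:** my first fit of the pan's position was about 10 mm off because the zone's white ring confused it, and the pan had turned slightly when gripped. Two re-measurements corrected that.
- **Pan contact:** the handle carried 2–3 N of the pan's weight while sliding. I judged that it stayed down from the force only, with no direct check of the height of its base.
- **Sideways force:** about 12 N sideways remains on the knob in the final hold.
- **Pictures:** the 12-picture limit was reached before the insertion, so I did that and the last checks by numbers alone.

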